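# Load the timing tester in queue order

## Task

Four watch heads wait on their pallets in the feed lane, first in line the one next to the red stop. Move them all to the timing tester in that same order, so that its readings can be traced: the first in line on the seat next to the display, and so on along the row, each lying flat, dial up and centred on its seat. Set them down gently, don't drop them, let go, and leave everything else on the bench where it is.

Things in the scene. Friction and masses are not known exactly. Their poses are not given: they have to be found in the camera images.
- black_mid (a point): centre (half-way up) of the watch head with the black dial: a round steel case 40 mm across and 11 thick (all sizes in mm), about 70 g, lying dial up. A solid lug block 14 wide and 7 high (from 2 above the underside) sticks out at 12 and at 6 o'clock, flat-ended, 46 from end to end along the head's own x axis: the place to grip, across the row. A small crown sticks out 4 on the -y side. x towards 12 o'clock, z up out of the dial
- white_mid (a point): centre (half-way up) of the watch head with the white dial: a round steel case 40 mm across and 11 thick (all sizes in mm), about 70 g, lying dial up. A solid lug block 14 wide and 7 high (from 2 above the underside) sticks out at 12 and at 6 o'clock, flat-ended, 46 from end to end along the head's own x axis: the place to grip, across the row. A small crown sticks out 4 on the -y side. x towards 12 o'clock, z up out of the dial
- blue_mid (a point): centre (half-way up) of the watch head with the blue dial: a round steel case 40 mm across and 11 thick (all sizes in mm), about 70 g, lying dial up. A solid lug block 14 wide and 7 high (from 2 above the underside) sticks out at 12 and at 6 o'clock, flat-ended, 46 from end to end along the head's own x axis: the place to grip, across the row. A small crown sticks out 4 on the -y side. x towards 12 o'clock, z up out of the dial
- green_mid (a point): centre (half-way up) of the watch head with the green dial: a round steel case 40 mm across and 11 thick (all sizes in mm), about 70 g, lying dial up. A solid lug block 14 wide and 7 high (from 2 above the underside) sticks out at 12 and at 6 o'clock, flat-ended, 46 from end to end along the head's own x axis: the place to grip, across the row. A small crown sticks out 4 on the -y side. x towards 12 o'clock, z up out of the dial
- pallet_black: the fixed grey-blue pallet (sizes in mm), with a black ring, on which the black-dialled watch head starts: a plate 63 square and 14 thick with a post 30 in diameter rising 22 above the plate; the head lies on the post, its underside 36 above this origin, lugs overhanging. Origin: centre of the plate's underside, 26 above the bench. The four pallets queue in one straight row, 65 apart, along their y axis, in an order that changes
- pallet_white: the fixed grey-blue pallet (sizes in mm), with a white ring, on which the white-dialled watch head starts: a plate 63 square and 14 thick with a post 30 in diameter rising 22 above the plate; the head lies on the post, its underside 36 above this origin, lugs overhanging. Origin: centre of the plate's underside, 26 above the bench. The four pallets queue in one straight row, 65 apart, along their y axis, in an order that changes
- pallet_blue: the fixed grey-blue pallet (sizes in mm), with a blue ring, on which the blue-dialled watch head starts: a plate 63 square and 14 thick with a post 30 in diameter rising 22 above the plate; the head lies on the post, its underside 36 above this origin, lugs overhanging. Origin: centre of the plate's underside, 26 above the bench. The four pallets queue in one straight row, 65 apart, along their y axis, in an order that changes
- pallet_green: the fixed grey-blue pallet (sizes in mm), with a green ring, on which the green-dialled watch head starts: a plate 63 square and 14 thick with a post 30 in diameter rising 22 above the plate; the head lies on the post, its underside 36 above this origin, lugs overhanging. Origin: centre of the plate's underside, 26 above the bench. The four pallets queue in one straight row, 65 apart, along their y axis, in an order that changes
- stop_gate: the red stop block at the head of the feed lane, 60 x 20 x 34 mm high, at either end of the row of pallets (a grey, lower block closes the other end); fixed. Origin: centre of its underside. The first pallet's centre is 45 away, then 110, 175 and 240
- tester: the blue four-channel timing tester, fixed, 110 mm (x) by 325 (y) (all sizes in mm), deck 52 above the bench. Four dark seats (posts 34 in diameter, rising 22 above the deck, tops 74 above the bench) stand in a row on its y axis. Origin: on the bench, under the middle of the row. The display is a dark-blue console with a screen, 64 high, at its +y end. Seat 1, next to the display, is at y = +97.5, seat 2 at +32.5, seat 3 at -32.5, seat 4 at -97.5, all at x = 0. z up

How it is judged (in metres and radians):
At the end, for the whole second after the job is handed in: Each watch head lies on the tester seat whose number from the display is its pallet's place from the red stop: centre within 10 mm of the seat's both along and across the row and 79.5 mm above the bench within 3 mm, dial up and level within 0.12 rad, at rest (((horizontal distance between pallet_black and stop_gate between 0.025 and 0.065 m and y of black_mid in the frame of tester between 0.0875 and 0.1075 m) or (horizontal distance between pallet_black and stop_gate between 0.09 and 0.13 m and y of black_mid in the frame of tester between 0.0225 and 0.0425 m) or (horizontal distance between pallet_black and stop_gate between 0.155 and 0.195 m and y of black_mid in the frame of tester between -0.0425 and -0.0225 m) or (horizontal distance between pallet_black and stop_gate between 0.22 and 0.26 m and y of black_mid in the frame of tester between -0.1075 and -0.0875 m)) and x of black_mid in the frame of tester between -0.01 and 0.01 m and z of black_mid in the frame of tester between 0.0765 and 0.0825 m and angle between each of black_mid, white_mid, blue_mid, green_mid's own z axis and vertical below 0.12 rad and linear speed of each of watch_black, watch_white, watch_blue, watch_green below 0.02 m/s and ((horizontal distance between pallet_white and stop_gate between 0.025 and 0.065 m and y of white_mid in the frame of tester between 0.0875 and 0.1075 m) or (horizontal distance between pallet_white and stop_gate between 0.09 and 0.13 m and y of white_mid in the frame of tester between 0.0225 and 0.0425 m) or (horizontal distance between pallet_white and stop_gate between 0.155 and 0.195 m and y of white_mid in the frame of tester between -0.0425 and -0.0225 m) or (horizontal distance between pallet_white and stop_gate between 0.22 and 0.26 m and y of white_mid in the frame of tester between -0.1075 and -0.0875 m)) and x of white_mid in the frame of tester between -0.01 and 0.01 m and z of white_mid in the frame of tester between 0.0765 and 0.0825 m and ((horizontal distance between pallet_blue and stop_gate between 0.025 and 0.065 m and y of blue_mid in the frame of tester between 0.0875 and 0.1075 m) or (horizontal distance between pallet_blue and stop_gate between 0.09 and 0.13 m and y of blue_mid in the frame of tester between 0.0225 and 0.0425 m) or (horizontal distance between pallet_blue and stop_gate between 0.155 and 0.195 m and y of blue_mid in the frame of tester between -0.0425 and -0.0225 m) or (horizontal distance between pallet_blue and stop_gate between 0.22 and 0.26 m and y of blue_mid in the frame of tester between -0.1075 and -0.0875 m)) and x of blue_mid in the frame of tester between -0.01 and 0.01 m and z of blue_mid in the frame of tester between 0.0765 and 0.0825 m and ((horizontal distance between pallet_green and stop_gate between 0.025 and 0.065 m and y of green_mid in the frame of tester between 0.0875 and 0.1075 m) or (horizontal distance between pallet_green and stop_gate between 0.09 and 0.13 m and y of green_mid in the frame of tester between 0.0225 and 0.0425 m) or (horizontal distance between pallet_green and stop_gate between 0.155 and 0.195 m and y of green_mid in the frame of tester between -0.0425 and -0.0225 m) or (horizontal distance between pallet_green and stop_gate between 0.22 and 0.26 m and y of green_mid in the frame of tester between -0.1075 and -0.0875 m)) and x of green_mid in the frame of tester between -0.01 and 0.01 m and z of green_mid in the frame of tester between 0.0765 and 0.0825 m); the robot touches nothing.
It fails at once if a watch head is dropped or flung (moves faster than 0.6 m/s while the fingers do not touch it) ((linear speed of watch_black above 0.6 m/s and contact force between the fingers and watch_black below 0.05 N) or (linear speed of watch_white above 0.6 m/s and contact force between the fingers and watch_white below 0.05 N) or (linear speed of watch_blue above 0.6 m/s and contact force between the fingers and watch_blue below 0.05 N) or (linear speed of watch_green above 0.6 m/s and contact force between the fingers and watch_green below 0.05 N)).
It fails at once if one of the other loose things on the bench (tweezers, loupe, blower, parts dish, screwdriver) is pushed more than 2 cm out of its place (distance of any of tweezers, loupe, blower, parts_dish, driver from where it was at the start of the episode above 0.02 m).
It also fails if it takes over 93 s, if anything falls off the work surface, if the arm or the gripper's body presses on something with over 40 N, if the wrist force passes 120 N, or if a joint passes its speed limit or range.

## Robot

A 6-joint arm with a two-finger parallel gripper is mounted at the origin on the work surface. World frame = base frame: x ahead of the robot, y to its left, z up, the work surface at z = 0. Lengths are in m, angles in degrees, forces in N, time in s.
With the tool pointing down it reaches from about 0.375 to 0.9 m from the base axis. Payload 3.1 kg.
Tool frame: the origin (TCP) lies between the finger pads; the fingertips stand bot.tip_extent ahead of it and the grasp point (between the pads) lies 2 mm behind it (bot.tip_extent is the distance from the TCP to the fingertips, in m); z points along the fingers, y is the direction in which the jaws open and shut (so a half turn about z gives the same grasp; the last joint's range is limited). The gripper opens to 87 mm and grips with 3 to 60 N. Pads are 19 mm wide; open, the fingers measure 117 mm over their backs; the gripper's body (75 mm by 190 mm) begins 51 mm behind the grasp point.
Start: joints at [-78.925, 30.224, 82.088, -0, 67.689, -10.227], TCP at [0.227, -0.582, 0.24] pointing down, gripper open.
Joint ranges: [-176.69, 176.69], [-43.24, 126.21], [12.49, 139.97], [-82, 262], [0, 151.66], [-163.58, 163.58]. Speed limits (degrees/s): [159.86, 159.86, 180, 180, 180, 180].

## Interface

Orientations are given as a 3x3 rotation matrix whose columns are the frame's x, y, z axes.
In Python, from rig import bot, imaging, recognise, masks_of, mark_of gives the robot as it stands.
- The arm moves only by the tool send_rows, never from a script. Its argument "plan" is a list that holds one entry, the list of rows, each a list of 5 numbers: the shift along the world's x, y, z normalised to -1 to 1, where 1 is 0.03 m, then the turn about the world's z normalised to -1 to 1, where 1 is 0.1 rad, then the closure, from -1 (fully open) to 1 (shut). A call has 1 to 20 rows; each row shifts and turns the commanded pose from where the row before left it; what a row does not reach is not made up. A row lasts 1/10 s, in which the tool goes at most 50 mm and 8.59 degrees, less where a joint would pass 70% of its speed; a pose out of reach is approached as far as the arm can. A call with a number of a shift or a turn outside -1 to 1 is refused whole. A call with a gripper value outside its range is refused whole. The fingers move at their own pace and stop on an object; the grip force is fixed at half the most. Time passes only in rows, so rows that do not move let the fingers close. It gives the time, the measured TCP pose, the force and the opening at its end, in the units of the state.
- bot.read_state(): the state, without advancing time (a new reading comes with each control period).
- imaging.capture(name): name is "scene" or "top" or "wrist"; returns a dict with "img" (420x560x3 uint8, blue, green, red), "mtx" (3x3 intrinsics, pixels), "distortion" ([k1, k2, p1, p2, k3] as OpenCV has them; the pictures are not rectified), "pose" (4x4, takes a point from camera to world coordinates); the wrist camera has in their place "T_tool_cam" (4x4, takes a point from camera to tool coordinates, whose origin is the TCP and whose axes are the flange's). Camera axes: x right, y down, z forward; pixel columns grow to the right and rows downward; lengths in m; the calibration is good to about 2 mm. A picture is of the moment at which its call begins: read the wrist's pose just before it. There is no depth.
- bot.hand_in(): hands the job in, once; it reports no verdict.
Trained networks look in the newest picture that a camera, given by its name, has taken for a name from the list of things; names that differ only in an ending like _2 or _b are one class to them, and where a whole thing is asked for, a point or a joint stands for the part that bears it (a point fixed in the world has none). Each returns a list of dicts, best first, with "conf" (0 to 1); they miss things now and then, are a little off and sometimes report something else, mostly with a low value. They report only what shows in the picture. A call takes as long as a camera call.
- recognise(camera, target): "at" ([x, y, z] in m, in world coordinates, good to about 4 mm: the middle of the surface that is visible of it).
- masks_of(camera, target): "region" (420x560 bool, what is visible of it).
- mark_of(camera, target): "at" ([x, y, z] in m, in world coordinates, good to about 4 mm: a listed point, or the origin of a listed thing).
The state is a dict: "time_s": time; "joint_positions": joint angles; "qvel": joint speeds; "tau": joint torques, N m; "position": TCP position; "tcp_rot": TCP orientation; "force": force on the tool from outside, world axes, zero at the start; "moment": the same for the moment, N m; "opening": opening from 0.0 (shut) to 1.0 (fully open).
Only numpy, scipy, OpenCV 4.12 (cv2) and the standard library are available. Lean on these libraries where they do the work, as an engineer would, in place of code of your own. Each camera call takes 0.05 s, during which the arm holds its last target.

## Working session

There is one attempt and no reset: what is moved stays moved. The work goes in short steps, Python scripts to look and compute and a tool call to move; the robot and the scene stay as the last step left them, time stands still between calls to the robot, and variables do not carry over. Pictures are saved under pics/ and viewed, and the job is handed in when it is done.

Besides the shell and the picture viewer there is one more tool, called after "Request:" as name([rows], argument=value, ...), one row to a line, values as JSON. send_rows: Moves the arm, as the interface text tells. Its arguments: {"type":"object","properties":{"plan":{"type":"array"}},"required":["plan"]}

```bash
mkdir -p pics; ls; python3 - <<'E'
from rig import bot, imaging, recognise, masks_of, mark_of
import cv2
for c in ["scene","top","wrist"]:
    d=imaging.capture(c); cv2.imwrite(f"pics/{c}0.png",d["img"])
    if c=="wrist": continue
    for t in ["black_mid","white_mid","blue_mid","green_mid","pallet_black","pallet_white","pallet_blue","pallet_green","stop_gate","tester"]:
        print(c,t,[(r["at"],round(r["conf"],2)) for r in mark_of(c,t)[:2]])
print(bot.read_state(), bot.tip_extent)
E
```

```text
pics
scene black_mid [([0.5599, -0.3371, 0.069], 0.71)]
scene white_mid [([0.5675, -0.1439, 0.0667], 0.68)]
scene blue_mid [([0.5624, -0.2743, 0.0666], 0.48)]
scene green_mid [([0.5644, -0.2716, 0.0668], 0.55), ([0.5702, -0.2021, 0.0645], 0.46)]
scene pallet_black [([0.5618, -0.3354, 0.0207], 0.81)]
scene pallet_white [([0.5626, -0.1372, 0.0266], 0.77), ([0.5682, -0.096, 0.0276], 0.58)]
scene pallet_blue [([0.5616, -0.2747, 0.0264], 0.68)]
scene pallet_green [([0.5683, -0.2071, 0.0251], 0.73)]
scene stop_gate [([0.5662, -0.0922, 0.0278], 0.5)]
scene tester [([0.4699, 0.2301, 0.001], 0.67), ([0.5602, -0.3356, 0.0213], 0.53)]
top black_mid [([0.5649, -0.3357, 0.0688], 0.82)]
top white_mid [([0.5659, -0.1423, 0.0709], 0.55)]
top blue_mid [([0.567, -0.2756, 0.0616], 0.51)]
top green_mid [([0.5622, -0.2036, 0.0682], 0.72), ([0.5653, -0.2728, 0.0652], 0.67)]
top pallet_black [([0.5591, -0.3384, 0.0233], 0.98)]
top pallet_white [([0.5672, -0.1376, 0.03], 0.71)]
top pallet_blue []
top pallet_green [([0.5697, -0.2053, 0.0277], 0.96)]
top stop_gate [([0.4704, 0.2346, -0.002], 0.74), ([0.5708, 
[... 155 characters left out ...]
894e+01,  1.25223930e-03,
        6.76892233e+01, -1.02291662e+01]), 'qvel': array([-0.02564839, -0.05392037, -0.01881316,  0.02471403, -0.0057522 ,
       -0.04040066]), 'tau': array([-4.20967499e-04, -4.40029156e+01, -1.76985723e+01,  6.34162780e-02,
        5.03917469e-02, -1.60049638e-05]), 'position': array([ 0.22708467, -0.58225997,  0.2395432 ]), 'tcp_rot': array([[ 9.31667100e-01,  3.63313107e-01,  1.63184645e-05],
       [ 3.63313107e-01, -9.31667100e-01,  2.18900857e-05],
       [ 2.31563315e-05, -1.44655606e-05, -1.00000000e+00]]), 'force': array([-0.05376376, -0.10071287, -0.24250331]), 'moment': array([ 0.00627955, -0.05503958, -0.02752681]), 'opening': 1.0008588440175292} 0.017
```

View pics/scene0.png

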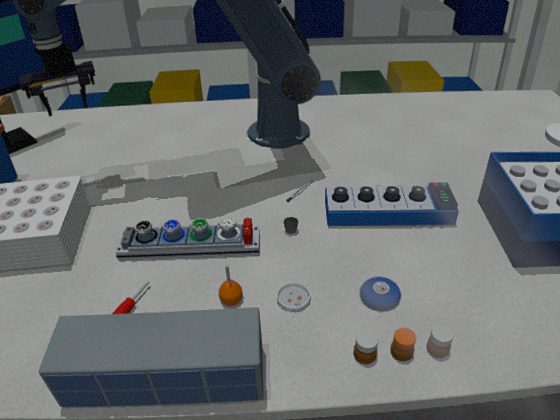

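View pics/top0.png

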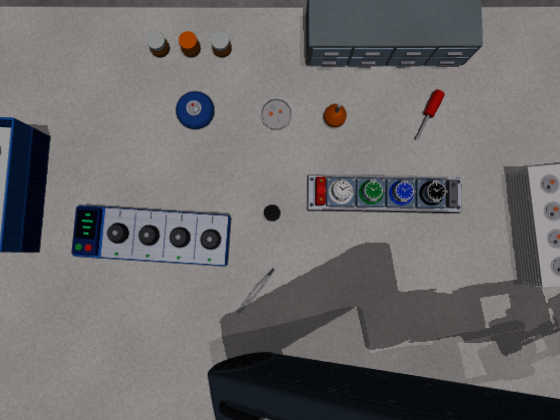

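The top view shows the lane order from the red stop (x≈320 px): white (342,191), green (373,191), blue (403,191), black (434,191). The tester's display is at (87,230), on the left, and the seats are at (118,233), (149,235), (179,237) and (211,239). Next I move above the lane for a wrist view.

Request:
send_rows([
  [[0.9,0.9,0.3,1,-1],[0.9,0.9,0.3,1,-1],[0.9,0.9,0.3,1,-1],[0.9,0.9,0.3,1,-1],[0.9,0.9,0.3,1,-1],[0.9,0.9,0.3,1,-1],[0.9,0.9,0.3,1,-1],[0.9,0.9,0.3,1,-1],[0.9,0.9,0.3,1,-1],[0.9,0.9,0.3,1,-1],[0.9,0.9,0.3,1,-1],[0.9,0.9,0.3,1,-1],[0,0,0,0,-1],[0,0,0,0,-1],[0,0,0,0,-1]],
])

```text
time_s: 2.65
position: [0.5502, -0.2588, 0.3471]
tcp_rot: [[0.0, 1.0, -0.001], [1.0, -0.0, 0.0], [0.0, -0.001, -1.0]]
force: [-0.5, 0.1, -0.7]
opening: 0.998
```

```bash
cat > h.py <<'E'
from rig import bot, imaging, recognise, masks_of, mark_of
import cv2, numpy as np
def shot(c,name=None):
    s=bot.read_state(); d=imaging.capture(c)
    if c=="wrist":
        T=np.eye(4); T[:3,:3]=s["tcp_rot"]; T[:3,3]=s["position"]; d["pose"]=T@d["T_tool_cam"]
    if name: cv2.imwrite(f"pics/{name}.png",d["img"])
    return d
def unproj(d,uv,z):
    p=cv2.undistortPoints(np.array(uv,float).reshape(-1,1,2),d["mtx"],np.array(d["distortion"])).reshape(-1,2)
    r=np.c_[p,np.ones(len(p))]@d["pose"][:3,:3].T; o=d["pose"][:3,3]
    return o+r*((z-o[2])/r[:,2])[:,None]
def proj(d,X):
    W=np.linalg.inv(d["pose"]); 
    return cv2.projectPoints(np.array(X,float).reshape(-1,3),cv2.Rodrigues(W[:3,:3])[0],W[:3,3],d["mtx"],np.array(d["distortion"]))[0].reshape(-1,2)
W=["white","green","blue","black"]
E
python3 - <<'E'
from h import *
print(bot.read_state()["position"],bot.read_state()["tcp_rot"][:,1],bot.read_state()["time_s"])
d=shot("wrist","w1"); t=shot("top","t1"); s=shot("scene")
for n,c in (("wrist",d),("top",t),("scene",s)):
    print(n,c["pose"][:3,3],c["pose"][:3,2])
    for w in W:
        for what in (w+"_mid",):
            m=masks_of(n,what)[:2]
            for r in m:
                if r["region"].sum()==0: continue
                (x,y),rad=cv2.minEnclosingCircle(np.argwhere(r["region"])[:,::-1].astype(np.float32))
                c0=np.argwhere(r["region"]).mean(0)[::-1]
                print(n,what,round(r["conf"],2),r["region"].sum(),(x,y,rad),unproj(c,[c0],0.072).round(4))
        print([ (r["at"],round(r["conf"],2)) for r in mark_of(n,w+"_mid")[:2]])
E
```

```text
[ 0.55023926 -0.25875835  0.34705927] [ 9.99999066e-01 -2.57473615e-04 -1.34247294e-03] 2.65
wrist [ 0.55056886 -0.17951891  0.49224995] [-0.00175614 -0.28464389 -0.95863172]
wrist white_mid 0.64 875 (298.0592041015625, 88.89742279052734, 18.35934829711914) [[ 0.5679 -0.1399  0.072 ]]
wrist white_mid 0.57 1170 (295.5, 137.5, 29.707000732421875) [[ 0.5638 -0.2023  0.072 ]]
[([0.5635, -0.1398, 0.0671], 0.97), ([0.5599, -0.3407, 0.066], 0.3)]
wrist green_mid 0.59 756 (296.4928283691406, 139.0296173095703, 16.978059768676758) [[ 0.5661 -0.2053  0.072 ]]
[([0.563, -0.2111, 0.0642], 0.76)]
wrist blue_mid 0.89 693 (295.0, 186.0, 16.492521286010742) [[ 0.5648 -0.2698  0.072 ]]
[([0.5669, -0.2697, 0.0721], 0.96)]
wrist black_mid 0.79 647 (293.5, 229.0, 15.787753105163574) [[ 0.5631 -0.3354  0.072 ]]
[([0.5613, -0.339, 0.0681], 0.93)]
top [ 0.43479436 -0.01021046  1.12132422] [ 0.07612174 -0.009156   -0.99705649]
top white_mid 0.8 309 (342.2422790527344, 189.89175415039062, 10.962471008300781) [[ 0.565 -0.141  0.072]]
[([0.5644, -0.141, 0.0693], 0.52)]
top green_mid 0.77 326 (373.226318359375,
[... 340 characters left out ...]
 -0.0421714   0.73491454] [-0.79606072  0.03002379 -0.60447159]
scene white_mid 0.7 207 (227.0, 224.0, 9.055485725402832) [[ 0.5744 -0.1429  0.072 ]]
[([0.5663, -0.1409, 0.0665], 0.52)]
scene green_mid 0.65 168 (199.0, 223.5, 8.381627082824707) [[ 0.5719 -0.2071  0.072 ]]
[([0.5674, -0.2042, 0.0679], 0.64)]
scene blue_mid 0.65 224 (172.0, 225.5, 9.34087085723877) [[ 0.5702 -0.2704  0.072 ]]
[([0.5639, -0.2755, 0.0643], 0.55)]
scene black_mid 0.59 151 (142.68182373046875, 226.68182373046875, 7.794192790985107) [[ 0.5722 -0.3376  0.072 ]]
scene black_mid 0.2 434 (146.0, 236.5, 17.241039276123047) [[ 0.6112 -0.3196  0.072 ]]
[([0.5592, -0.3362, 0.0643], 0.57), ([0.5684, -0.1428, 0.0652], 0.34)]
```

View pics/w1.png

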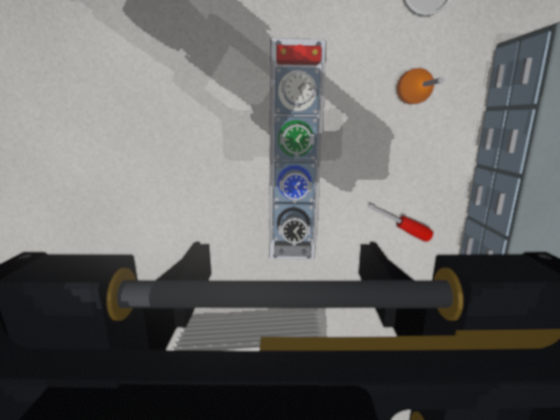

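The wrist view shows the four dials in line at about (298,89), (296,139), (295,186) and (293,229), with the red stop at (300,52). Now I zoom in on the heads' yaws and measure the seats.

```bash
python3 - <<'E'
from h import *
t=shot("top"); g=t["img"]
a=cv2.resize(g[165:215,300:470],None,fx=4.6,fy=4.6,interpolation=cv2.INTER_CUBIC)
b=cv2.resize(g[195:275,65:240],None,fx=4.5,fy=4.5,interpolation=cv2.INTER_CUBIC)
w=max(a.shape[1],b.shape[1])
pad=lambda m:cv2.copyMakeBorder(m,0,0,0,w-m.shape[1],cv2.BORDER_CONSTANT)
cv2.imwrite("pics/z1.png",np.vstack([pad(a),pad(b)]))
gray=cv2.cvtColor(g,cv2.COLOR_BGR2GRAY)
for (u,v) in [(118,233),(149,235),(179,237),(211,239)]:
    r=gray[v-16:v+17,u-16:u+17]; m=(r<90).astype(np.uint8)
    n,l,st,ce=cv2.connectedComponentsWithStats(m); i=1+np.argmax(st[1:,4])
    p=[ce[i]+[u-16,v-16]]; print(st[i],p[0],unproj(t,p,0.074).round(4))
# tester mask corners
r=masks_of("top","tester")[0]; print(r["conf"],cv2.minAreaRect(np.argwhere(r["region"])[:,::-1].astype(np.float32)))
E
```

```text
[  5   6  22  20 321] [117.90031153 232.74766355] [[0.4769 0.3236 0.074 ]]
[  6   6  21  21 315] [148.83174603 234.83174603] [[0.4724 0.2601 0.074 ]]
[  7   6  20  21 316] [179.68670886 236.87974684] [[0.468  0.1965 0.074 ]]
[  5   6  22  21 325] [210.71692308 239.17538462] [[0.463  0.1324 0.074 ]]
0.9 ((151.3296356201172, 235.55531311035156), (157.45046997070312, 51.884822845458984), 3.814074993133545)
```

View pics/z1.png

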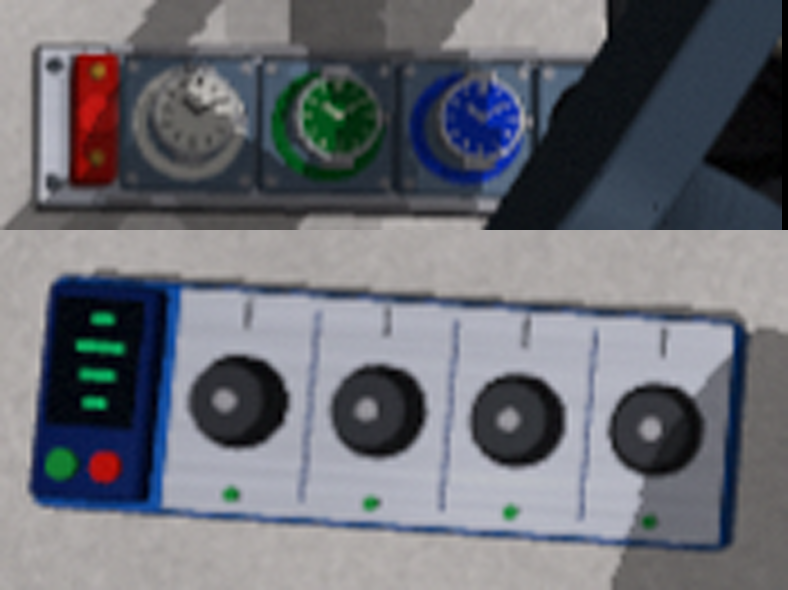

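```bash
python3 - <<'E'
from h import *
t=shot("top"); s=shot("scene"); P=[]
for d,L in ((t,[(115,233),(147,235),(178,237),(210,239)]),(s,[(340,188),(366,188),(392,188),(418,188)])):
    gray=cv2.cvtColor(d["img"],cv2.COLOR_BGR2GRAY); Q=[]
    for (u,v) in L:
        h=5; r=gray[v-h:v+h+1,u-h:u+h+1].astype(float)
        if d is s: print((u,v)); 
        w=np.clip(r-80,0,None); w[:, :1]=0
        if d is t: 
            yy,xx=np.mgrid[-h:h+1,-h:h+1]; w[np.hypot(xx,yy)>4]=0
            Q.append((u+(xx*w).sum()/w.sum(),v+(yy*w).sum()/w.sum()))
    if Q:
        X=unproj(d,Q,0.074); print(np.round(Q,1),X.round(4),np.linalg.norm(np.diff(X,axis=0),axis=1)); m=X.mean(0); v=X[0]-X[3]; print(m,np.degrees(np.arctan2(v[0],v[1])))
g=s["img"]; cv2.imwrite("pics/z2.png",cv2.resize(g[175:230,320:465],None,fx=5,fy=5,interpolation=cv2.INTER_CUBIC))
E
```

```text
[[114.4 232.4]
 [146.  234.4]
 [177.5 236.7]
 [209.1 238.8]] [[0.4777 0.3308 0.074 ]
 [0.4732 0.2658 0.074 ]
 [0.4684 0.201  0.074 ]
 [0.4638 0.1357 0.074 ]] [0.065121   0.0650353  0.06537616]
[0.47078082 0.23333022 0.074     ] 4.074359659204636
(340, 188)
(366, 188)
(392, 188)
(418, 188)
```

View pics/z2.png

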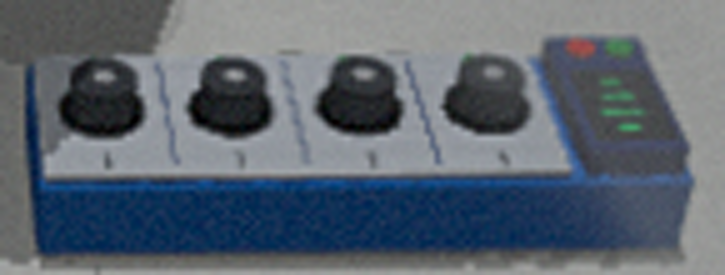

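Request:
send_rows([
  [[0.066,0.493,-0.944,-0.03,-1],[0.066,0.493,-0.944,-0.03,-1],[0.066,0.493,-0.944,-0.03,-1],[0.066,0.493,-0.944,-0.03,-1],[0.066,0.493,-0.944,-0.03,-1],[0.066,0.493,-0.944,-0.03,-1],[0.066,0.493,-0.944,-0.03,-1],[0.066,0.493,-0.944,-0.03,-1],[0,0,0,0,-1],[0,0,0,0,-1],[0,0,0,0,-1]],
])

```text
time_s: 5.3
position: [0.5683, -0.1412, 0.1226]
tcp_rot: [[0.023, 1.0, 0.003], [1.0, -0.023, -0.002], [-0.002, 0.003, -1.0]]
force: [0.5, 0.1, 0.7]
opening: 1.003
```

```bash
python3 - <<'E'
from h import *
d=shot("wrist","w2")
print(bot.read_state()["position"],bot.read_state()["tcp_rot"][:,1])
for w in W[:3]:
    for r in masks_of("wrist",w+"_mid")[:2]:
        c0=np.argwhere(r["region"]).mean(0)[::-1]; print(w,round(r["conf"],2),r["region"].sum(),c0,unproj(d,[c0],0.072).round(4))
E
```

```text
[ 0.56826037 -0.14133992  0.12279066] [ 0.99971407 -0.02363724  0.00361356]
white 0.96 2813 [284.0977604  234.59509421] [[ 0.5683 -0.1384  0.072 ]]
white 0.4 3035 [281.95222405 208.97990115] [[ 0.5673 -0.1199  0.072 ]]
green 0.6 1392 [283.6329023  320.52514368] [[ 0.5662 -0.2082  0.072 ]]
```

View pics/w2.png

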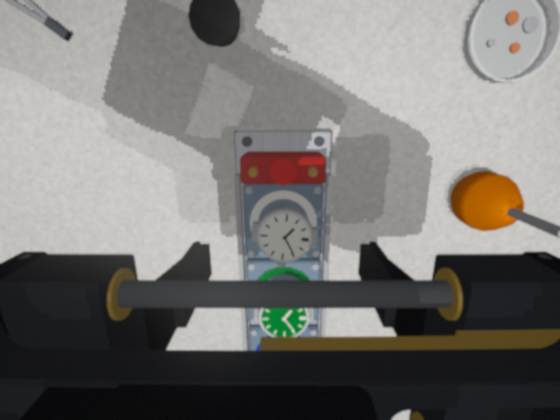

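White dial is centred between the jaws (284,235); descend and close.

Request:
send_rows([
  [[-0.04,0.02,-0.5,0,-1],[0,0,-0.5,0,-1],[0,0,-0.5,0,-1],[0,0,-0.37,0,-1],[0,0,0,0,-1],[0,0,0,0,-1]],
])

```text
time_s: 6.1
position: [0.5659, -0.1396, 0.0652]
tcp_rot: [[0.023, 1.0, 0.0], [1.0, -0.023, -0.0], [-0.0, 0.0, -1.0]]
force: [-0.2, -1.4, 0.3]
opening: 1.002
```

Request:
send_rows([
  [[0,0,0,0,-0.4],[0,0,0,0,-0.2],[0,0,0,0,0],[0,0,0,0,0.5],[0,0,0,0,1],[0,0,0,0,1],[0,0,0,0,1],[0,0,0,0,1]],
])

```text
time_s: 6.9
position: [0.566, -0.1394, 0.065]
tcp_rot: [[0.023, 1.0, 0.001], [1.0, -0.023, -0.0], [-0.0, 0.001, -1.0]]
force: [0.5, 0.2, 1.1]
opening: 0.518
```

Request:
send_rows([
  [[0,0,0.3,0,1],[0,0,0.6,0,1],[0,0,0.9,0,1],[0,0,0.9,0,1],[0,0,0.8,0,1],[0,0,0.4,0,1],[0,0,0,0,1]],
])

```text
time_s: 7.6
position: [0.5666, -0.1397, 0.1838]
tcp_rot: [[0.023, 1.0, 0.004], [1.0, -0.023, -0.002], [-0.002, 0.004, -1.0]]
force: [0.1, -0.1, -1.2]
opening: 0.52
```

Request:
send_rows([
  [[-0.082,0.4345,0,-0.026,1],[-0.164,0.869,0,-0.026,1],[-0.164,0.869,0,-0.026,1],[-0.164,0.869,0,-0.026,1],[-0.164,0.869,0,-0.026,1],[-0.164,0.869,0,-0.026,1],[-0.164,0.869,0,-0.026,1],[-0.164,0.869,0,-0.026,1],[-0.164,0.869,0,-0.026,1],[-0.164,0.869,0,-0.026,1],[-0.164,0.869,0,-0.026,1],[-0.164,0.869,0,-0.026,1],[-0.164,0.869,0,-0.026,1],[-0.164,0.869,0,-0.026,1],[-0.164,0.869,0,-0.026,1],[-0.164,0.869,0,-0.026,1],[-0.164,0.869,0,-0.026,1],[-0.082,0.4345,0,-0.026,1]],
])

```text
time_s: 9.4
position: [0.4796, 0.3057, 0.1801]
tcp_rot: [[0.068, 0.998, -0.004], [0.998, -0.068, -0.001], [-0.001, -0.004, -1.0]]
force: [0.2, -0.5, -1.7]
opening: 0.518
```

Request:
send_rows([
  [[-0.164,0.869,0,0,1],[0,0,0,0,1],[0,0,0,0,1]],
])

```text
time_s: 9.7
position: [0.4761, 0.3297, 0.1808]
tcp_rot: [[0.068, 0.998, -0.002], [0.998, -0.068, -0.002], [-0.002, -0.002, -1.0]]
force: [-0.8, -0.7, -0.9]
opening: 0.518
```

```bash
python3 - <<'E'
from h import *
d=shot("wrist","w3"); t=shot("top","t3")
print(bot.read_state()["position"],bot.read_state()["tcp_rot"][:,1])
r=masks_of("wrist","white_mid")
print([(x["conf"],x["region"].sum(),unproj(d,[np.argwhere(x["region"]).mean(0)[::-1]],0.188)) for x in r[:1]])
print(mark_of("wrist","tester")[:2])
g=d["img"].copy()
S=[[0.4777,0.3308,.074],[0.4732,.2658,.074],[.4684,.2010,.074],[.4638,.1357,.074]]
for p in proj(d,S): cv2.drawMarker(g,tuple(int(round(v)) for v in p),(0,0,255),0,12,1)
cv2.imwrite("pics/w3.png",g)
E
```

```text
[0.47669739 0.32891087 0.18120125] [ 0.99753069 -0.07021518 -0.00153309]
[(0.57, np.int64(2736), array([[0.47616609, 0.33724914, 0.188     ]]))]
[]
```

View pics/w3.png

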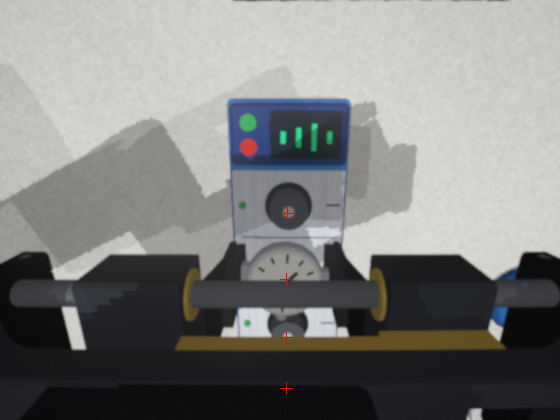

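View pics/t3.png

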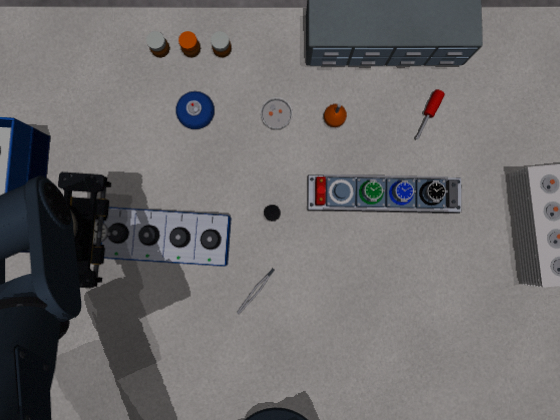

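The wrist view shows the head held level at (287,278). The projected seat 1 marker (288,212) falls on the seat's pin, so the calibration agrees. Lowering.

Request:
send_rows([
  [[0.03,0.03,-0.3,0,1],[0,0,-0.8,0,1],[0,0,-0.8,0,1],[0,0,-0.8,0,1],[0,0,-0.5,0,1],[0,0,-0.15,0,1],[0,0,0,0,1],[0,0,0,0,1]],
])

```text
time_s: 10.7
position: [0.4787, 0.3309, 0.0819]
tcp_rot: [[0.07, 0.998, 0.001], [0.998, -0.07, 0.001], [0.001, 0.001, -1.0]]
force: [0.5, 0.5, -0.1]
opening: 0.519
```

Request:
send_rows([
  [[-0.02,0,-0.05,0,1],[0,0,-0.05,0,1],[0,0,-0.05,0,1],[0,0,0,0,1],[0,0,0,0,1]],
])

```text
time_s: 11.2
position: [0.4775, 0.3309, 0.077]
tcp_rot: [[0.07, 0.998, 0.0], [0.998, -0.07, 0.0], [0.0, 0.0, -1.0]]
force: [-0.3, -0.2, 0.4]
opening: 0.521
```

Request:
send_rows([
  [[0,0,-0.02,0,1],[0,0,0,0,1],[0,0,0,0,1]],
])

```text
time_s: 11.5
position: [0.4775, 0.3309, 0.077]
tcp_rot: [[0.07, 0.998, 0.0], [0.998, -0.07, 0.0], [0.0, 0.0, -1.0]]
force: [-1.8, 0.9, 5.8]
opening: 0.522
```

Contact felt (5.8 N). Open gently and rise.

Request:
send_rows([
  [[0,0,0.01,0,0.2],[0,0,0,0,-0.1],[0,0,0,0,-0.3],[0,0,0,0,-0.6],[0,0,0,0,-1],[0,0,0,0,-1],[0,0,0,0,-1],[0,0,0.3,0,-1],[0,0,0.7,0,-1],[0,0,0.9,0,-1],[0,0,0.9,0,-1],[0,0,0.5,0,-1],[0,0,0,0,-1]],
])

```text
time_s: 12.8
position: [0.4791, 0.3316, 0.1787]
tcp_rot: [[0.07, 0.998, 0.006], [0.998, -0.07, 0.003], [0.003, 0.006, -1.0]]
force: [-0.1, 0.9, 0.1]
opening: 0.999
```

```bash
cat > chk.py <<'E'
from h import *
import sys
n,w,name=sys.argv[1],sys.argv[2],sys.argv[3]
z=float(sys.argv[4])
d=shot(n,name); s=bot.read_state()
print(s["position"].round(4),s["tcp_rot"][:,1].round(4),s["time_s"])
for r in masks_of(n,w+"_mid")[:2]:
    c0=np.argwhere(r["region"]).mean(0)[::-1]; print(w,round(r["conf"],2),r["region"].sum(),c0.round(1),unproj(d,[c0],z).round(4))
print([(r["at"],round(r["conf"],2)) for r in mark_of(n,w+"_mid")[:2]])
E
python3 chk.py wrist white w4 0.084
```

```text
[0.4781 0.3311 0.1771] [ 0.9976 -0.0697  0.0029] 12.85
white 0.85 1918 [282.  219.5] [[0.4775 0.3313 0.084 ]]
[([0.4755, 0.3285, 0.0815], 0.81)]
```

View pics/w4.png

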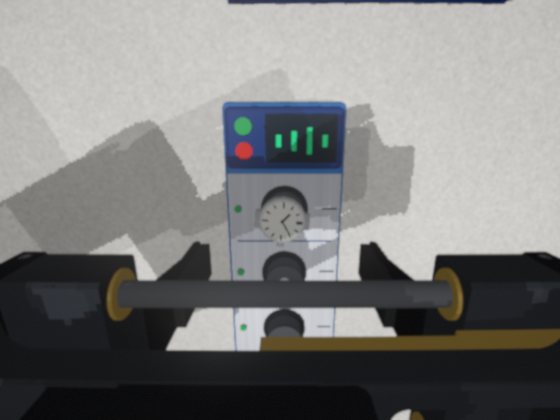

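White head is on seat 1, within about 1 mm of the seat centre at (282,219). Next is green.

Request:
send_rows([
  [[0.145,-0.895,0,0.023,-1],[0.145,-0.895,0,0.023,-1],[0.145,-0.895,0,0.023,-1],[0.145,-0.895,0,0.023,-1],[0.145,-0.895,0,0.023,-1],[0.145,-0.895,0,0.023,-1],[0.145,-0.895,0,0.023,-1],[0.145,-0.895,0,0.023,-1],[0.145,-0.895,0,0.023,-1],[0.145,-0.895,0,0.023,-1],[0.145,-0.895,0,0.023,-1],[0.145,-0.895,0,0.023,-1],[0.145,-0.895,0,0.023,-1],[0.145,-0.895,0,0.023,-1],[0.145,-0.895,0,0.023,-1],[0.145,-0.895,0,0.023,-1],[0.145,-0.895,0,0.023,-1],[0.145,-0.895,0,0.023,-1],[0.145,-0.895,0,0.023,-1],[0.145,-0.895,0,0.023,-1]],
])

```text
time_s: 14.95
position: [0.5637, -0.2069, 0.1739]
tcp_rot: [[0.024, 1.0, -0.003], [1.0, -0.024, 0.002], [0.002, -0.003, -1.0]]
force: [1.4, 0.2, -0.7]
opening: 0.997
```

Request:
send_rows([
  [[0,0,-0.5,0,-1],[0,0,-0.8,0,-1],[0,0,-0.5,0,-1],[0,0,0,0,-1],[0,0,0,0,-1]],
])

```text
time_s: 15.45
position: [0.5639, -0.2059, 0.1205]
tcp_rot: [[0.024, 1.0, -0.002], [1.0, -0.024, 0.001], [0.001, -0.002, -1.0]]
force: [-0.5, 0.6, 0.1]
opening: 0.999
```

```bash
python3 chk.py wrist green w5 0.073
```

```text
[ 0.5645 -0.2062  0.1214] [ 9.997e-01 -2.370e-02 -3.000e-04] 15.5
green 0.93 2805 [287.9 236.4] [[ 0.5663 -0.203   0.073 ]]
[([0.5672, -0.2123, 0.0648], 0.8)]
```

View pics/w5.png

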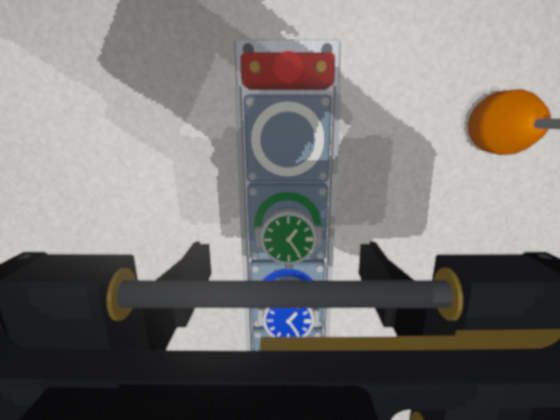

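Green is centred between the jaws (288,239). Descend, close, lift.

Request:
send_rows([
  [[0.03,0.03,-0.4,0,-1],[0,0,-0.6,0,-1],[0,0,-0.6,0,-1],[0,0,-0.26,0,-1],[0,0,0,0,-0.4],[0,0,0,0,-0.2],[0,0,0,0,0],[0,0,0,0,0.5],[0,0,0,0,1],[0,0,0,0,1],[0,0,0,0,1],[0,0,0,0,1]],
])

```text
time_s: 16.8
position: [0.5656, -0.2054, 0.0662]
tcp_rot: [[0.024, 1.0, 0.001], [1.0, -0.024, -0.0], [-0.0, 0.001, -1.0]]
force: [0.3, 0.1, 2.1]
opening: 0.522
```

Request:
send_rows([
  [[0,0,0.3,0,1],[0,0,0.6,0,1],[0,0,0.9,0,1],[0,0,0.9,0,1],[0,0,0.8,0,1],[0,0,0.4,0,1],[0,0,0,0,1]],
])

```text
time_s: 17.5
position: [0.5663, -0.2058, 0.1847]
tcp_rot: [[0.024, 1.0, 0.003], [1.0, -0.024, -0.002], [-0.002, 0.003, -1.0]]
force: [0.5, 0.5, -0.6]
opening: 0.523
```

Request:
send_rows([
  [[-0.077,0.4,0,-0.0235,1],[-0.154,0.795,0,-0.0235,1],[-0.154,0.795,0,-0.0235,1],[-0.154,0.795,0,-0.0235,1],[-0.154,0.795,0,-0.0235,1],[-0.154,0.795,0,-0.0235,1],[-0.154,0.795,0,-0.0235,1],[-0.154,0.795,0,-0.0235,1],[-0.154,0.795,0,-0.0235,1],[-0.154,0.795,0,-0.0235,1],[-0.154,0.795,0,-0.0235,1],[-0.154,0.795,0,-0.0235,1],[-0.154,0.795,0,-0.0235,1],[-0.154,0.795,0,-0.0235,1],[-0.154,0.795,0,-0.0235,1],[-0.154,0.795,0,-0.0235,1],[-0.154,0.795,0,-0.0235,1],[-0.154,0.795,0,-0.0235,1],[-0.154,0.795,0,-0.0235,1],[-0.154,0.795,0,-0.0235,1]],
])

```text
time_s: 19.5
position: [0.4729, 0.2608, 0.181]
tcp_rot: [[0.071, 0.997, -0.005], [0.997, -0.071, -0.001], [-0.001, -0.004, -1.0]]
force: [0.7, 0.2, -1.8]
opening: 0.523
```

Request:
send_rows([
  [[-0.077,0.2,0,0,1],[0,0,0,0,1],[0,0,0,0,1]],
])

```text
time_s: 19.8
position: [0.4722, 0.2653, 0.182]
tcp_rot: [[0.07, 0.998, -0.002], [0.998, -0.07, -0.001], [-0.001, -0.002, -1.0]]
force: [0.5, -0.1, -0.4]
opening: 0.522
```

Request:
send_rows([
  [[0.02,0,-0.3,0,1],[0,0,-0.8,0,1],[0,0,-0.8,0,1],[0,0,-0.8,0,1],[0,0,-0.5,0,1],[0,0,-0.15,0,1],[0,0,-0.05,0,1],[0,0,0,0,1],[0,0,0,0,1]],
])

```text
time_s: 20.7
position: [0.4743, 0.2659, 0.0816]
tcp_rot: [[0.071, 0.997, 0.002], [0.997, -0.071, 0.001], [0.001, 0.002, -1.0]]
force: [1.1, 0.4, -0.8]
opening: 0.52
```

Request:
send_rows([
  [[0,0,-0.03,0,1],[0,0,-0.03,0,1],[0,0,0,0,1],[0,0,0,0,1]],
])

```text
time_s: 21.1
position: [0.4736, 0.2659, 0.0791]
tcp_rot: [[0.071, 0.998, 0.0], [0.998, -0.071, 0.0], [0.0, 0.0, -1.0]]
force: [0.5, 0.0, 0.7]
opening: 0.515
```

Request:
send_rows([
  [[0,0,-0.03,0,1],[0,0,-0.02,0,1],[0,0,0,0,1],[0,0,0,0,1]],
])

```text
time_s: 21.5
position: [0.4737, 0.266, 0.0782]
tcp_rot: [[0.071, 0.998, 0.001], [0.998, -0.071, 0.0], [0.0, 0.001, -1.0]]
force: [-2.0, -0.9, 5.4]
opening: 0.521
```

Contact again; release, rise, verify.

Request:
send_rows([
  [[0,0,0.01,0,0.2],[0,0,0,0,-0.1],[0,0,0,0,-0.3],[0,0,0,0,-0.6],[0,0,0,0,-1],[0,0,0,0,-1],[0,0,0,0,-1],[0,0,0.3,0,-1],[0,0,0.7,0,-1],[0,0,0.9,0,-1],[0,0,0.9,0,-1],[0,0,0.5,0,-1],[0,0,0,0,-1]],
])

```text
time_s: 22.8
position: [0.4752, 0.2665, 0.1797]
tcp_rot: [[0.071, 0.997, 0.006], [0.998, -0.071, 0.002], [0.002, 0.006, -1.0]]
force: [0.7, -0.2, 0.6]
opening: 0.999
```

```bash
python3 chk.py wrist green w6 0.084
```

```text
[0.4742 0.2661 0.1782] [ 0.9975 -0.0707  0.003 ] 22.85
green 0.9 1870 [282.2 217.4] [[0.4739 0.2675 0.084 ]]
[([0.4723, 0.2628, 0.0753], 0.72)]
```

View pics/w6.png

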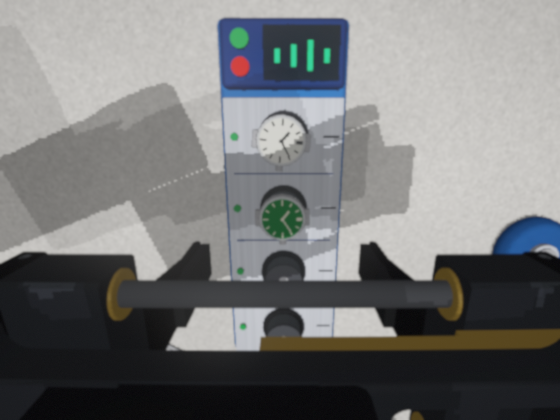

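Green sits on seat 2 at (282,217), about 1–2 mm off centre, and white is at (282,138). Next is blue.

Request:
send_rows([
  [[0.149,-0.895,0,0.0235,-1],[0.149,-0.895,0,0.0235,-1],[0.149,-0.895,0,0.0235,-1],[0.149,-0.895,0,0.0235,-1],[0.149,-0.895,0,0.0235,-1],[0.149,-0.895,0,0.0235,-1],[0.149,-0.895,0,0.0235,-1],[0.149,-0.895,0,0.0235,-1],[0.149,-0.895,0,0.0235,-1],[0.149,-0.895,0,0.0235,-1],[0.149,-0.895,0,0.0235,-1],[0.149,-0.895,0,0.0235,-1],[0.149,-0.895,0,0.0235,-1],[0.149,-0.895,0,0.0235,-1],[0.149,-0.895,0,0.0235,-1],[0.149,-0.895,0,0.0235,-1],[0.149,-0.895,0,0.0235,-1],[0.149,-0.895,0,0.0235,-1],[0.149,-0.895,0,0.0235,-1],[0.149,-0.895,0,0.0235,-1]],
])

```text
time_s: 24.95
position: [0.5622, -0.2717, 0.1749]
tcp_rot: [[0.024, 1.0, -0.003], [1.0, -0.024, 0.002], [0.002, -0.003, -1.0]]
force: [-0.2, 0.5, -1.1]
opening: 1.002
```

Request:
send_rows([
  [[0,0,-0.5,0,-1],[0,0,-0.8,0,-1],[0,0,-0.55,0,-1],[0,0,0,0,-1],[0,0,0,0,-1]],
])

```text
time_s: 25.45
position: [0.5624, -0.2707, 0.1201]
tcp_rot: [[0.024, 1.0, -0.002], [1.0, -0.024, 0.002], [0.001, -0.002, -1.0]]
force: [0.3, 0.1, 0.4]
opening: 1.001
```

```bash
python3 chk.py wrist blue w7 0.073
```

```text
[ 0.563  -0.2711  0.1211] [ 9.997e-01 -2.370e-02 -4.000e-04] 25.5
blue 0.76 2779 [288.4 236.9] [[ 0.5651 -0.2681  0.073 ]]
[([0.5668, -0.2691, 0.0711], 0.8)]
```

View pics/w7.png

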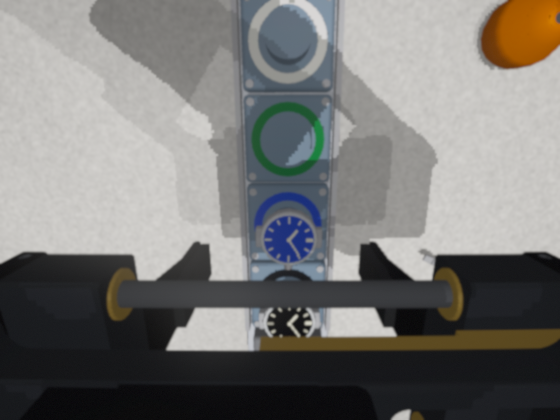

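Blue is centred (288,239), same geometry as green. Grip and carry it to seat 3 (0.4684, 0.2010).

Request:
send_rows([
  [[0.04,0.02,-0.4,0,-1],[0,0,-0.6,0,-1],[0,0,-0.6,0,-1],[0,0,-0.25,0,-1],[0,0,0,0,-0.4],[0,0,0,0,-0.2],[0,0,0,0,0],[0,0,0,0,0.5],[0,0,0,0,1],[0,0,0,0,1],[0,0,0,0,1],[0,0,0,0,1]],
])

```text
time_s: 26.8
position: [0.5644, -0.2707, 0.0662]
tcp_rot: [[0.024, 1.0, 0.001], [1.0, -0.024, -0.0], [-0.0, 0.001, -1.0]]
force: [1.1, 0.1, 1.9]
opening: 0.523
```

Request:
send_rows([
  [[0,0,0.3,0,1],[0,0,0.6,0,1],[0,0,0.9,0,1],[0,0,0.9,0,1],[0,0,0.8,0,1],[0,0,0.4,0,1],[0,0,0,0,1]],
])

```text
time_s: 27.5
position: [0.5651, -0.2711, 0.1848]
tcp_rot: [[0.024, 1.0, 0.003], [1.0, -0.024, -0.002], [-0.002, 0.003, -1.0]]
force: [0.6, -0.2, -1.7]
opening: 0.52
```

Request:
send_rows([
  [[-0.08,0.4,0,-0.0235,1],[-0.16,0.795,0,-0.0235,1],[-0.16,0.795,0,-0.0235,1],[-0.16,0.795,0,-0.0235,1],[-0.16,0.795,0,-0.0235,1],[-0.16,0.795,0,-0.0235,1],[-0.16,0.795,0,-0.0235,1],[-0.16,0.795,0,-0.0235,1],[-0.16,0.795,0,-0.0235,1],[-0.16,0.795,0,-0.0235,1],[-0.16,0.795,0,-0.0235,1],[-0.16,0.795,0,-0.0235,1],[-0.16,0.795,0,-0.0235,1],[-0.16,0.795,0,-0.0235,1],[-0.16,0.795,0,-0.0235,1],[-0.16,0.795,0,-0.0235,1],[-0.16,0.795,0,-0.0235,1],[-0.16,0.795,0,-0.0235,1],[-0.16,0.795,0,-0.0235,1],[-0.16,0.795,0,-0.0235,1]],
])

```text
time_s: 29.5
position: [0.4681, 0.1957, 0.1811]
tcp_rot: [[0.071, 0.997, -0.004], [0.997, -0.071, -0.001], [-0.001, -0.004, -1.0]]
force: [-0.8, -0.0, -0.8]
opening: 0.519
```

Request:
send_rows([
  [[-0.06,0.2,0,0,1],[0,0,0,0,1],[0,0,0,0,1]],
])

```text
time_s: 29.8
position: [0.4681, 0.2001, 0.1821]
tcp_rot: [[0.07, 0.998, -0.002], [0.998, -0.07, -0.001], [-0.001, -0.002, -1.0]]
force: [-0.8, 0.1, -1.1]
opening: 0.522
```

Request:
send_rows([
  [[0,0,-0.3,0,1],[0,0,-0.8,0,1],[0,0,-0.8,0,1],[0,0,-0.8,0,1],[0,0,-0.5,0,1],[0,0,-0.15,0,1],[0,0,-0.08,0,1],[0,0,-0.03,0,1],[0,0,0,0,1],[0,0,0,0,1]],
])

```text
time_s: 30.8
position: [0.4693, 0.2007, 0.0797]
tcp_rot: [[0.071, 0.997, 0.002], [0.997, -0.071, 0.0], [0.0, 0.002, -1.0]]
force: [-1.0, -0.3, -1.4]
opening: 0.523
```

Request:
send_rows([
  [[-0.02,0,-0.03,0,1],[0,0,-0.01,0,1],[0,0,0,0,1],[0,0,0,0,1]],
])

```text
time_s: 31.2
position: [0.4682, 0.2007, 0.0782]
tcp_rot: [[0.071, 0.998, 0.0], [0.998, -0.071, 0.0], [0.0, 0.0, -1.0]]
force: [0.2, -0.9, 3.4]
opening: 0.523
```

Contact (3.4 N). Release, rise, verify.

Request:
send_rows([
  [[0,0,0,0,0.2],[0,0,0,0,-0.1],[0,0,0,0,-0.3],[0,0,0,0,-0.6],[0,0,0,0,-1],[0,0,0,0,-1],[0,0,0,0,-1],[0,0,0.3,0,-1],[0,0,0.7,0,-1],[0,0,0.9,0,-1],[0,0,0.9,0,-1],[0,0,0.5,0,-1],[0,0,0,0,-1]],
])

```text
time_s: 32.5
position: [0.4697, 0.201, 0.1795]
tcp_rot: [[0.071, 0.997, 0.006], [0.998, -0.071, 0.001], [0.002, 0.006, -1.0]]
force: [0.3, 0.0, -0.6]
opening: 1.003
```

```bash
python3 chk.py wrist blue w8 0.084
```

```text
[0.4688 0.2008 0.1781] [ 0.9975 -0.0707  0.0031] 32.55
blue 0.58 1864 [281.7 217.1] [[0.4681 0.2023 0.084 ]]
[([0.4687, 0.1997, 0.0808], 0.62), ([0.4735, 0.2346, -0.0001], 0.39)]
```

View pics/w8.png

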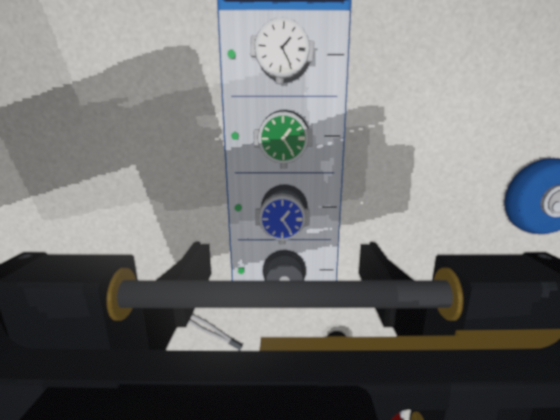

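White (282,48), green (283,137) and blue (282,217) lie flat on seats 1–3. Now black.

Request:
send_rows([
  [[0.157,-0.895,0,0.0235,-1],[0.157,-0.895,0,0.0235,-1],[0.157,-0.895,0,0.0235,-1],[0.157,-0.895,0,0.0235,-1],[0.157,-0.895,0,0.0235,-1],[0.157,-0.895,0,0.0235,-1],[0.157,-0.895,0,0.0235,-1],[0.157,-0.895,0,0.0235,-1],[0.157,-0.895,0,0.0235,-1],[0.157,-0.895,0,0.0235,-1],[0.157,-0.895,0,0.0235,-1],[0.157,-0.895,0,0.0235,-1],[0.157,-0.895,0,0.0235,-1],[0.157,-0.895,0,0.0235,-1],[0.157,-0.895,0,0.0235,-1],[0.157,-0.895,0,0.0235,-1],[0.157,-0.895,0,0.0235,-1],[0.157,-0.895,0,0.0235,-1],[0.157,-0.895,0,0.0235,-1],[0.157,-0.895,0,0.0235,-1]],
])

```text
time_s: 34.65
position: [0.5616, -0.3369, 0.1747]
tcp_rot: [[0.024, 1.0, -0.003], [1.0, -0.024, 0.002], [0.002, -0.003, -1.0]]
force: [0.7, -0.3, 0.2]
opening: 1.001
```

Request:
send_rows([
  [[0,0,-0.5,0,-1],[0,0,-0.8,0,-1],[0,0,-0.55,0,-1],[0,0,0,0,-1],[0,0,0,0,-1]],
])

```text
time_s: 35.15
position: [0.5616, -0.3351, 0.1198]
tcp_rot: [[0.023, 1.0, -0.002], [1.0, -0.023, 0.002], [0.002, -0.003, -1.0]]
force: [-0.0, -0.0, 0.9]
opening: 0.997
```

```bash
python3 chk.py wrist black w9 0.073
```

```text
[ 0.5623 -0.3358  0.1209] [ 9.997e-01 -2.330e-02 -6.000e-04] 35.2
black 0.59 2826 [288.6 240.1] [[ 0.5644 -0.3347  0.073 ]]
[([0.561, -0.3373, 0.064], 0.88)]
```

View pics/w9.png

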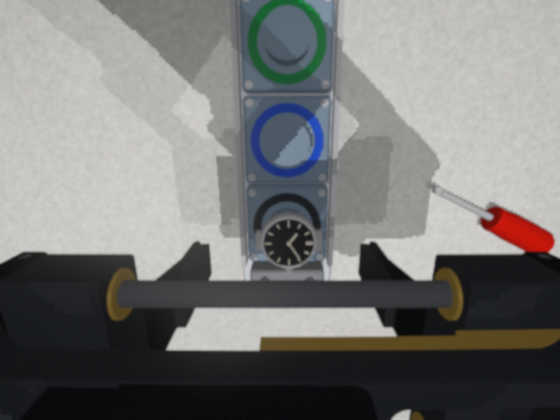

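Black is centred (288,242), so grip it.

Request:
send_rows([
  [[0.04,-0.04,-0.4,0,-1],[0,0,-0.6,0,-1],[0,0,-0.6,0,-1],[0,0,-0.24,0,-1],[0,0,0,0,-0.4],[0,0,0,0,-0.2],[0,0,0,0,0],[0,0,0,0,0.5],[0,0,0,0,1],[0,0,0,0,1],[0,0,0,0,1],[0,0,0,0,1]],
])

```text
time_s: 36.5
position: [0.5638, -0.3377, 0.0665]
tcp_rot: [[0.024, 1.0, 0.001], [1.0, -0.024, -0.0], [-0.0, 0.001, -1.0]]
force: [-1.2, 0.1, 2.9]
opening: 0.517
```

Request:
send_rows([
  [[0,0,0.3,0,1],[0,0,0.6,0,1],[0,0,0.9,0,1],[0,0,0.9,0,1],[0,0,0.8,0,1],[0,0,0.4,0,1],[0,0,0,0,1]],
])

```text
time_s: 37.2
position: [0.5644, -0.3383, 0.1853]
tcp_rot: [[0.024, 1.0, 0.003], [1.0, -0.024, -0.003], [-0.003, 0.003, -1.0]]
force: [0.4, -0.1, -1.9]
opening: 0.525
```

Request:
send_rows([
  [[-0.08,0.4,0,-0.0235,1],[-0.165,0.795,0,-0.0235,1],[-0.165,0.795,0,-0.0235,1],[-0.165,0.795,0,-0.0235,1],[-0.165,0.795,0,-0.0235,1],[-0.165,0.795,0,-0.0235,1],[-0.165,0.795,0,-0.0235,1],[-0.165,0.795,0,-0.0235,1],[-0.165,0.795,0,-0.0235,1],[-0.165,0.795,0,-0.0235,1],[-0.165,0.795,0,-0.0235,1],[-0.165,0.795,0,-0.0235,1],[-0.165,0.795,0,-0.0235,1],[-0.165,0.795,0,-0.0235,1],[-0.165,0.795,0,-0.0235,1],[-0.165,0.795,0,-0.0235,1],[-0.165,0.795,0,-0.0235,1],[-0.165,0.795,0,-0.0235,1],[-0.165,0.795,0,-0.0235,1],[-0.165,0.795,0,-0.0235,1]],
])

```text
time_s: 39.2
position: [0.4646, 0.1289, 0.1816]
tcp_rot: [[0.071, 0.997, -0.004], [0.997, -0.071, 0.0], [-0.0, -0.004, -1.0]]
force: [0.6, 0.2, -0.9]
opening: 0.521
```

Request:
send_rows([
  [[-0.11,0.23,0,0,1],[0,0,0,0,1],[0,0,0,0,1]],
])

```text
time_s: 39.5
position: [0.4632, 0.1341, 0.1825]
tcp_rot: [[0.07, 0.998, -0.001], [0.998, -0.07, -0.0], [-0.001, -0.001, -1.0]]
force: [0.2, -0.3, -1.6]
opening: 0.517
```

Request:
send_rows([
  [[0,0,-0.3,0,1],[0,0,-0.8,0,1],[0,0,-0.8,0,1],[0,0,-0.8,0,1],[0,0,-0.5,0,1],[0,0,-0.15,0,1],[0,0,-0.08,0,1],[0,0,-0.03,0,1],[0,0,0,0,1],[0,0,0,0,1]],
])

```text
time_s: 40.5
position: [0.4643, 0.1345, 0.08]
tcp_rot: [[0.071, 0.997, 0.002], [0.997, -0.071, 0.0], [0.0, 0.002, -1.0]]
force: [-0.7, -0.2, -1.0]
opening: 0.524
```

Request:
send_rows([
  [[-0.02,0,-0.03,0,1],[0,0,-0.01,0,1],[0,0,0,0,1],[0,0,0,0,1]],
])

```text
time_s: 40.9
position: [0.4632, 0.1345, 0.0784]
tcp_rot: [[0.071, 0.998, 0.0], [0.998, -0.071, 0.0], [0.0, 0.0, -1.0]]
force: [-0.6, 0.5, 3.8]
opening: 0.519
```

Contact (3.8 N). Release, rise, verify.

Request:
send_rows([
  [[0,0,0,0,0.2],[0,0,0,0,-0.1],[0,0,0,0,-0.3],[0,0,0,0,-0.6],[0,0,0,0,-1],[0,0,0,0,-1],[0,0,0,0,-1],[0,0,0.3,0,-1],[0,0,0.7,0,-1],[0,0,0.9,0,-1],[0,0,0.9,0,-1],[0,0,0.5,0,-1],[0,0,0,0,-1]],
])

```text
time_s: 42.2
position: [0.4648, 0.1346, 0.1797]
tcp_rot: [[0.071, 0.997, 0.006], [0.998, -0.071, 0.0], [0.001, 0.006, -1.0]]
force: [-0.0, -0.2, -0.3]
opening: 1.004
```

Request:
send_rows([
  [[0,-0.9,0.5,0,-1],[0,-0.9,0.5,0,-1],[0,-0.9,0.5,0,-1],[0,-0.9,0.5,0,-1],[0,-0.9,0.5,0,-1],[0,-0.9,0.5,0,-1],[0,0,0,0,-1],[0,0,0,0,-1]],
])

```text
time_s: 43.0
position: [0.4626, -0.0276, 0.2665]
tcp_rot: [[0.073, 0.997, -0.001], [0.997, -0.073, 0.001], [0.001, -0.001, -1.0]]
force: [-0.9, 0.4, -0.8]
opening: 1.0
```

```bash
python3 - <<'E'
from h import *
t=shot("top","t9"); s=shot("scene","s9"); d=shot("wrist","w10")
S=np.array([[0.4777,0.3308],[0.4732,.2658],[.4684,.2010],[.4638,.1357]])
for n,c in (("top",t),("scene",s),("wrist",d)):
  for i,w in enumerate(W):
    for r in masks_of(n,w+"_mid")[:1]:
      c0=np.argwhere(r["region"]).mean(0)[::-1]; X=unproj(c,[c0],.084)[0]; print(n,w,round(r["conf"],2),r["region"].sum(),c0.round(1),((X[:2]-S[i])*1000).round(1))
print(bot.read_state()["time_s"])
cv2.imwrite("pics/z9.png",np.vstack([cv2.resize(t["img"][195:275,65:240],(700,320),interpolation=2),cv2.resize(s["img"][170:235,320:465],(700,280),interpolation=2)]))
E
```

```text
top white 0.61 900 [430.5 193.4] [  78.4 -653.2]
top green 0.63 336 [146.1 235.4] [-2.3 -2.8]
top blue 0.61 315 [177.6 237.8] [-2.7 -2.3]
top black 0.85 310 [209.5 239.8] [-2.2 -2.1]
scene white 0.66 174 [417.7 186.8] [ 5.  -5.4]
scene green 0.69 170 [391.4 187.4] [ 6.4 -6.5]
scene blue 0.45 171 [366.3 187.2] [ 4.9 -3.3]
wrist black 0.93 1635 [274.6  32.1] [-0.3 -1.3]
43.75
```

View pics/z9.png

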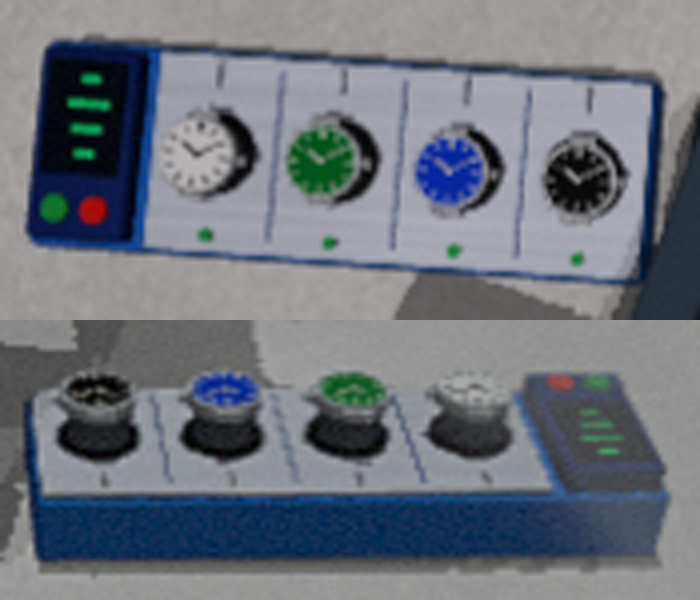

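View pics/t9.png

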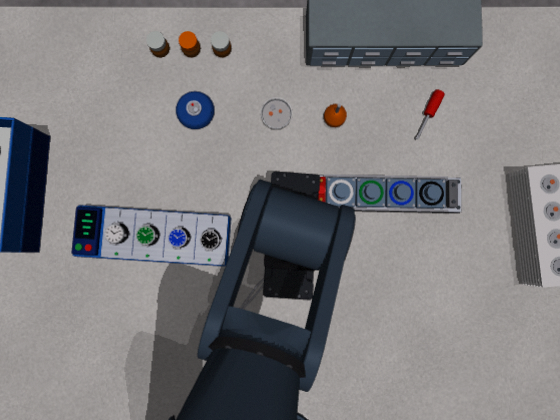

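```bash
python3 -c "
from rig import bot
print(bot.hand_in())"
```

```text
the job is handed in; nothing more can be done
None
```

All four watch heads are on the timing tester in lane order: white on seat 1 next to the display, then green, blue and black. I handed the job in after about 44 s. There was no verdict from the hand-in.

- **Set-down:** each head was lowered until the wrist felt 3–6 N of contact, released slowly, and the gripper backed away open.
- **Position:** all four look flat and dial up in the top and scene pictures.
  - Green, blue and black measured within about 4 mm of their seat centres from the top camera, against the 10 mm allowed.
  - The wrist camera put white, green and blue within 2 mm right after placing, and black within 1.5 mm at the end.
- **Disagreements:** in the last top picture the network mistook something else for the white head, so that reading is no use. White does show on seat 1 in that picture. The scene camera gave 5–9 mm offsets for white, green and blue, which I put down to its slanted view. It did not report black.
- **Loose items:** the parts dish, blower and screwdriver were unmoved in the last top view. The arm hid the loupe and tweezers there. The loupe and tweezers were last seen in place just after white was lifted, and later carries also passed well above the bench.

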